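Clamp the camera battery and pull off its terminal cap

TASK

The battery pack standing in the sloping stand needs its contacts bared for checking. First press the red pad of the stand's forked clamp lever down, without forcing it, until the catch holds it by itself with your hand off; then, with the pack clamped, pull the tight orange cap straight off the pack and stand it open side down inside the blue tray, let go, and leave the pack seated in the stand with the clamp still caught. Leave the other things on the table where they are.

Things in the scene. Friction and masses are not known exactly. Their poses are not given: they have to be found in the camera images.
- stand: Fixed grey and aluminium stand, base 200 x 100 mm. Origin on the table under its middle, x from its low end to its high end, z up. Its plate rises 0.22 rad along +x; its normal leans 0.22 rad towards -x. A 6 mm deep pocket in it holds the pack's foot. A brass spring catch stands beside the lever: y 23 to 37 mm, 45 to 87 mm up the plate from the pocket, to 30 mm above the plate.
- pocket (a point): Centre of the pocket's floor in the stand's plate, 45 mm above the table. When seated, pack's origin lies here.
- clamp (a joint): Angle of the forked clamp lever (rad): 0 raised (start), grows as the pad is pressed. A spring resists, about 3 N at the pad rising to about 10 N. At about 0.43 to 0.46 the brass catch snaps over the lever's pin; hard stop 0.47. Let go, a caught lever settles at 0.42 to 0.44 and stays; let go earlier, it springs back to 0. Caught, it holds the pack's foot down with about 2 mm of play.
- clamp_pivot (a point): The lever's hinge, at the stand's low end; the hinge line is the stand's y axis.
- pad (a point): Top centre of the red pad (30 x 36 mm) on the lever's free end. Site axes: x from hinge to pad, z out of the pad; the hinge is at x -155, z -5.5 mm. x points 0.67 rad above horizontal when raised, 0.22 rad when down; the pad moves on an arc about clamp_pivot, down and towards the stand's +x (62 mm lower, 30 mm further out when down). Over 45 N on the lever damages it: stop when the end is felt.
- pack: Black camera battery pack, loose, about 200 g: foot 56 x 40 x 8 mm, upright neck 38 (x) x 20 (y) x 70 mm, total 78 mm. Origin at the centre of the foot's underside, z along the neck, which leans 0.22 rad towards the stand's -x like the plate's normal.
- cap: Orange cap on the pack's neck: 46 (x) x 28 (y) x 26 (z) mm, walls 3, top 4 mm, open below, 25 g. Origin at the centre of its open rim, z out of its closed top, axes along the pack's. At start the rim is 56 mm up the pack; skirt covers 22 mm of neck. Springs in the neck hold it with 4 to 8 N for the first 14 mm; unclamped, the pack lifts with it. Grip its 28 mm width, along its own z, with 25 N+.
- tray: Fixed open blue tray, 130 x 130 mm outside, 22 mm high, walls 4 mm, floor 4 mm thick or a little more. Origin at the centre of its underside.
- tray_in (a point): Centre of the tray's inner floor.
- spare: Bystander: black spare battery lying flat, 70 x 38 x 20 mm, origin under its middle.
- plate_a: Bystander: black battery adapter plate lying flat, 100 x 64 x 15 mm, origin under its middle.
- plate_b: Bystander: second adapter plate, the same.
- lens: Bystander: black camera lens standing upright, diameter 76 mm, 88 mm high, origin under its middle.
- blower: Bystander: red dust blower with a black nozzle, diameter 48 mm, 75 mm high, origin under its middle.
- driver: Bystander: screwdriver lying flat, 150 mm long, origin under its middle.

How it is judged:
By the outcome, as a careful person would: the job done as asked, in the order asked, and still so for the second after the job is handed in, with the robot touching nothing.
It also fails if it takes over 58 s, if anything falls off the work surface, if the arm or the gripper's body presses on something with over 40 N, if the wrist force passes 120 N, or if a joint passes its speed limit or range.

ROBOT

A 7-joint arm with a two-finger parallel gripper is mounted at the origin on the work surface. World frame = base frame: x ahead of the robot, y to its left, z up, the work surface at z = 0. Lengths are in m, angles in degrees, forces in N, time in s.
With the tool pointing down it reaches from about 0.4 to 0.85 m from the base axis. Payload 4.5 kg.
Tool frame: the origin (TCP) lies midway between the tips of the shut fingers; the grasp point (between the pads) lies 19 mm behind it; z points along the fingers, y is the direction in which the jaws open and shut (so a half turn about z gives the same grasp; the last joint's range is limited). The gripper opens to 88 mm and grips with 3 to 60 N. Pads are 18 mm wide; open, the fingers measure 123 mm over their backs; the gripper's body (75 mm by 187 mm) begins 45 mm behind the grasp point.
Start: joints at [-68.938, 39.483, -11.15, 89.685, 9.013, 51.709, -12.324], TCP at [0.205, 0.591, 0.239] pointing down, gripper open.
Joint ranges: [-172.22, 172.22], [-26.19, 119.32], [-84.43, 86.54], [7.71, 146.69], [-57.33, 237.33], [2.42, 119.75], [-152.13, 152.13]. Speed limits (degrees/s): [147.25, 147.25, 180, 180, 180, 180, 180].

INTERFACE

Orientations are given as [roll, pitch, yaw] about the fixed x, y, z axes, in that order (R = Rz(yaw) Ry(pitch) Rx(roll)).
In Python, from workcell import r, imaging, job_done gives the robot as it stands.
- The arm moves only by the tool step_arm, never from a script. Its argument "motion" is a list of rows, each a list of 3 entries, a list of its own where there are three numbers: the opening, from -1 (shut) to 1 (fully open), then the shift along the tool's x, y, z in m, then the turn, a rotation vector about the tool's x, y, z in degrees. In form: [[hand, [tx, ty, tz], [wx, wy, wz]], ...]. A call has exactly 10 rows; each row is the pose to reach, as a shift and turn from the pose commanded when the call began, along the tool's axes at that moment; what a row does not reach only later rows make up. A row lasts 1/12 s, in which the tool goes at most 41.7 mm and 7.16 degrees, less where a joint would pass 70% of its speed; a pose out of reach is approached as far as the arm can. A call with a gripper value outside its range is refused whole. The fingers move at their own pace and stop on an object; the grip force is fixed at half the most. Time passes only in rows, so rows that repeat a pose let the fingers close, or fill a call up. It gives the time, the measured TCP pose, the force and the opening at its end, in the units of the state.
- r.get_state(): the state, without advancing time (a new reading comes with each control period).
- imaging.grab_frame(name): name is "side" or "top" or "wrist"; returns (picture, depth): 400x640x3 uint8, blue, green, red; 400x640 float32, m along the optical axis (not along the pixel's ray), 0 where there is no reading.
- imaging.camera_info(name): a dict with "K" (3x3 intrinsics, pixels), "dist_coeffs" ([k1, k2, p1, p2, k3] as OpenCV has them; the pictures are not rectified), "cam_to_world" (4x4, takes a point from camera to world coordinates). Camera axes: x right, y up, looking along -z (the intrinsics and any distortion apply to the point x, -y, -z); pixel columns grow to the right and rows downward; lengths in m; the calibration is good to about 2 mm. A picture is of the moment at which its call begins: read the wrist's pose just before it. camera_info takes no time and is no camera call; for the wrist camera it gives the pose at the moment of the call.
- job_done(): hands the job in, once; it reports no verdict.
The state is a dict: "clock": time; "joint_pos": joint angles; "joint_velocities": joint speeds; "joint_torque": joint torques, N m; "tool_pos": TCP position; "eef_rot": TCP orientation; "wrist_force": force on the tool from outside, world axes, zero at the start; "wrist_torque": the same for the moment, N m; "grip_width": opening from 0.0 (shut) to 1.0 (fully open).
Only numpy, scipy, OpenCV 4.12 (cv2) and the standard library are available. Lean on these libraries where they do the work, as an engineer would, in place of code of your own. Each camera call takes 0.05 s, during which the arm holds its last target. There are 200 camera calls.

## Working session

There is one attempt and no reset: what is moved stays moved. The work goes in short steps, Python scripts to look and compute and a tool call to move; the robot and the scene stay as the last step left them, time stands still between calls to the robot, and variables do not carry over. Pictures are saved under pics/ and viewed, about 8 in all and at most 12, crops included, and the job is handed in when it is done.

Besides the shell and the picture viewer there is one more tool, called after "Request:" by a JSON object that holds its "op" and its "data". step_arm: Moves the arm, as the interface text tells. Its arguments: {"type":"object","properties":{"motion":{"type":"array"}},"required":["motion"]}

```bash
ls; mkdir -p pics; cat > h.py <<'E'
import numpy as np, cv2
from scipy.spatial.transform import Rotation as R
from workcell import r, imaging, job_done
def grab(n):
    i=imaging.camera_info(n); p,d=imaging.grab_frame(n); return p,d,i
def cloud(d,i):
    h,w=d.shape; v,u=np.mgrid[:h,:w]
    pts=cv2.undistortPoints(np.stack([u,v],-1).reshape(-1,1,2).astype(np.float64),np.array(i['K']),np.array(i['dist_coeffs'])).reshape(h,w,2)
    P=np.stack([pts[...,0]*d,-pts[...,1]*d,-d],-1); T=np.array(i['cam_to_world'])
    W=P@T[:3,:3].T+T[:3,3]; W[d<=0]=np.nan; return W
E
python3 - <<'E'
from h import *
s=r.get_state(); print(s)
for n in('side','top'):
    p,d,i=grab(n); cv2.imwrite(f'pics/{n}0.png',p); np.savez(f'{n}0.npz',p=p,W=cloud(d,i)); print(n,np.round(i['cam_to_world'],3).tolist(),(d>0).mean())
E
```

```text
pics
{'clock': 0.0, 'joint_pos': array([-68.93959765,  39.53285448, -11.14455302,  89.74453749,
         9.01568055,  51.70855704, -12.32240034]), 'joint_velocities': array([ 0.03135488,  0.05408858, -0.08344645, -0.00109705, -0.02063672,
        0.03266977, -0.02972062]), 'joint_torque': array([ 3.35157301e-04, -5.27550423e+01, -1.26668192e+00, -1.53419173e+01,
       -5.26039756e-02,  6.67567248e-03,  1.77575885e-04]), 'tool_pos': array([0.20461367, 0.58989805, 0.23791505]), 'eef_rot': array([-1.79896694e+02,  9.97741557e-03,  1.60884598e+02]), 'wrist_force': array([0.36719463, 0.02848252, 0.66588418]), 'wrist_torque': array([-0.01139414, -0.04432615,  0.02606399]), 'grip_width': 0.9989843836948821}
side [[-0.992, 0.082, -0.099, 0.479], [-0.127, -0.729, 0.672, 0.675], [-0.017, 0.679, 0.734, 0.823], [0.0, 0.0, 0.0, 1.0]] 0.99601953125
top [[-0.002, 0.988, -0.153, 0.375], [-1.0, 0.0, 0.015, 0.008], [0.015, 0.153, 0.988, 1.309], [0.0, 0.0, 0.0, 1.0]] 0.99606640625
```

View pics/side0.png

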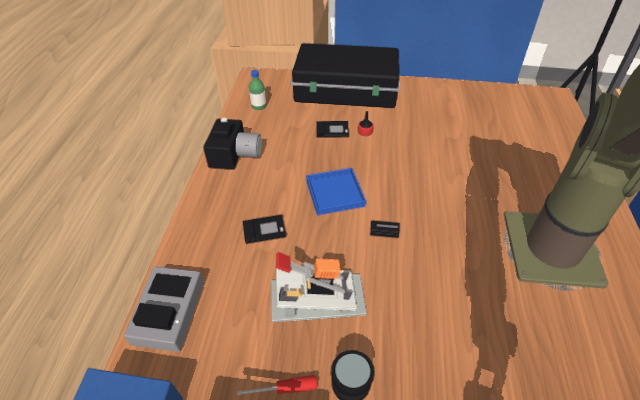

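View pics/top0.png

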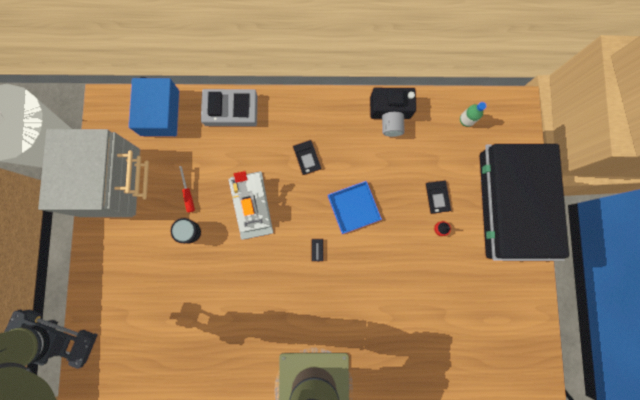

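The stand is at top (250,205), with its red pad at (240,177) and orange cap at (247,207). The hinge end faces the robot. The tray is at top (355,208) and the lens at (185,231).

```bash
cat >> h.py <<'E'
def masks(p):
    H=cv2.cvtColor(p,cv2.COLOR_BGR2HSV); h,s,v=[H[...,k].astype(int) for k in range(3)]
    return dict(red=((h<5)|(h>174))&(s>180)&(v>90),orange=(h>=7)&(h<=14)&(s>215)&(v>190),blue=(h>105)&(h<125)&(s>150)&(v>60))
E
python3 - <<'E'
from h import *
for n in('side','top'):
    f=np.load(f'{n}0.npz'); p,W=f['p'],f['W']
    for k,m in masks(p).items():
        c,l,st,ce=cv2.connectedComponentsWithStats(m.astype(np.uint8))
        for j in range(1,c):
            if st[j,4]<25: continue
            q=W[l==j]; q=q[np.isfinite(q[:,0])]
            if len(q)<10 or not(.2<np.median(q[:,0])<.9 and abs(np.median(q[:,1]))<.6): continue
            top=q[q[:,2]>np.percentile(q[:,2],60)]
            print(n,k,ce[j].round(),st[j,4],'med',np.median(q,0).round(3),'min',np.percentile(q,3,0).round(3),'max',np.percentile(q,97,0).round(3))
            if k!='red': 
                xy=q[:,:2].astype(np.float32); print('   rect',cv2.minAreaRect(xy))
    # things above table round stand & all region outlines
    m=(W[...,2]>.004)&(W[...,2]<.022)&(W[...,0]>.35)&(W[...,0]<.75)&(W[...,1]>.08)&(W[...,1]<.36)
    c,l,st,ce=cv2.connectedComponentsWithStats(m.astype(np.uint8))
    for j in range(1,c):
        if st[j,4]>60: print('low',ce[j].round(),st[j,4],cv2.minAreaRect(W[l==j][:,:2].astype(np.float32)))
E
```

```text
side red [365. 131.] 89 med [ 0.473 -0.378  0.019] min [ 0.453 -0.391  0.006] max [ 0.492 -0.372  0.029]
side red [283. 262.] 199 med [0.61  0.213 0.148] min [0.599 0.194 0.139] max [0.622 0.227 0.155]
side red [297. 384.] 513 med [0.56  0.395 0.022] min [0.528 0.379 0.014] max [0.594 0.408 0.026]
side blue [255.  73.] 39 med [ 0.828 -0.493  0.127] min [ 0.821 -0.509  0.116] max [ 0.836 -0.486  0.131]
   rect ((0.8296086192131042, -0.4971054196357727), (0.018611878156661987, 0.020244548097252846), 34.238162994384766)
side blue [335. 191.] 1923 med [ 0.54  -0.129  0.003] min [ 0.473 -0.196 -0.   ] max [ 0.606 -0.051  0.021]
   rect ((0.5402939915657043, -0.12322505563497543), (0.12840652465820312, 0.1345198005437851), 19.574546813964844)
side blue [122. 387.] 2260 med [0.855 0.464 0.089] min [0.772 0.444 0.079] max [0.923 0.491 0.092]
   rect ((0.8504515290260315, 0.46077221632003784), (0.16293951869010925, 0.05416226014494896), 7.673217296600342)
low [318. 306.] 1302 ((0.5483365058898926, 0.19695907831192017), (0.19935080409049988, 0.10163674503564835), 11.814669609069824)
top red [2
[... 496 characters left out ...]

top blue [481. 106.] 40 med [ 0.828 -0.499  0.129] min [ 0.82  -0.507  0.118] max [ 0.837 -0.492  0.132]
   rect ((0.829910397529602, -0.5000176429748535), (0.016660232096910477, 0.019452979788184166), 46.993385314941406)
top blue [354. 207.] 1630 med [ 0.542 -0.129  0.004] min [ 0.479 -0.192 -0.001] max [ 0.606 -0.065  0.022]
   rect ((0.5410507917404175, -0.12670692801475525), (0.12663500010967255, 0.12774300575256348), 19.99683952331543)
low [263. 193.] 110 ((0.5759904980659485, 0.15332657098770142), (0.1719117909669876, 0.031587276607751846), 21.855405807495117)
low [256. 232.] 253 ((0.4641241729259491, 0.17699989676475525), (0.024432646110653877, 0.1026247888803482), 11.50011157989502)
```

```bash
cat >> h.py <<'E'
def rel(pos,rpy,s=None):
    s=s or r.get_state(); A=R.from_euler('xyz',s['eef_rot'],degrees=True); B=R.from_euler('xyz',rpy,degrees=True)
    print('shift',(A.inv().apply(np.array(pos)-s['tool_pos'])).round(4),'turn',np.degrees((A.inv()*B).as_rotvec()).round(2))
E
python3 - <<'E'
from h import *
for n in('side','top'):
    f=np.load(f'{n}0.npz'); p,W=f['p'],f['W']
    m=(W[...,2]>.09)&(W[...,2]<.17)&(W[...,0]>.45)&(W[...,0]<.75)&(W[...,1]>.1)&(W[...,1]<.3)
    H=cv2.cvtColor(p,cv2.COLOR_BGR2HSV); o=m&(H[...,0]>5)&(H[...,0]<20)&(H[...,1]>150)
    q=W[o]; print(n,o.sum(),q.mean(0).round(4),q.min(0).round(3),q.max(0).round(3)); t=q[q[:,2]>np.percentile(q[:,2],30)]
    print(cv2.minAreaRect(q[:,:2].astype(np.float32)))
rel([.50,.19,.33],[180,0,191.7])
E
```

```text
side 459 [0.5283 0.1973 0.1184] [0.502 0.175 0.09 ] [0.6   0.211 0.137]
((0.5501836538314819, 0.19712719321250916), (0.09651532769203186, 0.030370613560080528), 10.823750495910645)
top 177 [0.5393 0.1912 0.1262] [0.506 0.173 0.1  ] [0.629 0.226 0.161]
((0.5658257007598877, 0.200436070561409), (0.12242595851421356, 0.03510093316435814), 9.691126823425293)
shift [-0.4101 -0.2813 -0.0915] turn [-9.000e-02 -2.000e-02 -3.082e+01]
```

Request:
{"op": "step_arm", "data": {"motion": [[1,[-0.035,-0.024,-0.02],[0,0,-3]],[1,[-0.07,-0.048,-0.04],[0,0,-6]],[1,[-0.105,-0.072,-0.06],[0,0,-9]],[1,[-0.14,-0.096,-0.075],[0,0,-12]],[1,[-0.175,-0.12,-0.09],[0,0,-15]],[1,[-0.21,-0.144,-0.09],[0,0,-18]],[1,[-0.245,-0.168,-0.09],[0,0,-21]],[1,[-0.28,-0.192,-0.09],[0,0,-24]],[1,[-0.315,-0.216,-0.09],[0,0,-27]],[1,[-0.35,-0.24,-0.09],[0,0,-30.8]]]}}

```text
clock: 0.93
tool_pos: [0.4425, 0.2674, 0.3286]
eef_rot: [-180.0, -0.0, -168.2]
wrist_force: [0.4, -0.5, -0.4]
grip_width: 0.999
```

```bash
python3 - <<'E'
from h import *
s=r.get_state(); print(s['clock'],s['tool_pos'],s['eef_rot'],s['joint_pos'].round())
rel([.46,.18,.33],[180,0,191.7])
i=imaging.camera_info('wrist'); T=np.array(i['cam_to_world']); A=R.from_euler('xyz',s['eef_rot'],degrees=True)
print('cam in tool',A.inv().apply(T[:3,3]-s['tool_pos']).round(3),(A.inv().as_matrix()@T[:3,:3]).round(2).tolist(),i['K'])
E
```

```text
0.9333 [0.44252304 0.26735593 0.32859534] [-1.79985068e+02 -1.68108903e-02 -1.68165061e+02] [-22.  26. -22. 101.  11.  56.  54.]
shift [ 0.0008 -0.0891 -0.0014] turn [-0.01 -0.02  0.13]
cam in tool [ 0.067 -0.    -0.144] [[-0.0, 0.97, 0.26], [1.0, 0.0, 0.0], [0.0, 0.26, -0.97]] [[282.6423044    0.         320.82653858]
 [  0.         282.6423044  200.56681061]
 [  0.           0.           1.        ]]
```

Request:
{"op": "step_arm", "data": {"motion": [[1,[-0.02,-0.025,0.01],[0,0,0]],[1,[-0.04,-0.05,0.025],[0,0,0]],[1,[-0.06,-0.075,0.04],[0,0,0]],[1,[-0.071,-0.088,0.048],[0,0,0]],[0,[-0.071,-0.088,0.048],[0,0,0]],[-1,[-0.071,-0.088,0.048],[0,0,0]],[-1,[-0.071,-0.088,0.048],[0,0,0]],[-1,[-0.071,-0.088,0.048],[0,0,0]],[-1,[-0.071,-0.088,0.048],[0,0,0]],[-1,[-0.071,-0.088,0.048],[0,0,0]]]}}

```text
clock: 1.77
tool_pos: [0.5286, 0.1989, 0.2814]
eef_rot: [180.0, 0.1, -168.2]
wrist_force: [-0.6, -0.3, -0.5]
grip_width: 0.565
```

```bash
python3 - <<'E'
from h import *
s=r.get_state(); print(s['clock'],s['tool_pos'],s['eef_rot'],s['grip_width'])
p,d,i=grab('wrist'); W=cloud(d,i); np.savez('w1.npz',p=p,W=W); cv2.imwrite('pics/w1.png',p)
yaw=np.radians(11.7); c=np.array([.548,.197]); ex=np.array([np.cos(yaw),np.sin(yaw)]); ey=np.array([-ex[1],ex[0]])
H=cv2.cvtColor(p,cv2.COLOR_BGR2HSV)
for k,m in (('red',((H[...,0]<5)|(H[...,0]>174))&(H[...,1]>170)),('or',(H[...,0]>5)&(H[...,0]<16)&(H[...,1]>200))):
    m=m&(W[...,2]>.085)&(W[...,2]<.17)
    n,l,st,ce=cv2.connectedComponentsWithStats(m.astype(np.uint8)); j=1+np.argmax(st[1:,4]); q=W[l==j]
    S=np.c_[(q[:,:2]-c)@ex,(q[:,:2]-c)@ey,q[:,2]]
    print(k,ce[j],st[j],'stand min',np.percentile(S,1,0).round(4),'max',np.percentile(S,99,0).round(4),'mean',S.mean(0).round(4),'world',q.mean(0).round(4))
    # fit plane
    C=q-q.mean(0); print(np.linalg.svd(C,full_matrices=False)[2][2].round(3), cv2.minAreaRect(q[:,:2].astype(np.float32)))
E
```

```text
1.7667 [0.52858293 0.19888054 0.28135423] [ 1.79964622e+02  5.09652378e-02 -1.68198085e+02] 0.564793574228543
red [314.39522546 263.12997347] [299 251  31  26 754] stand min [ 0.0509 -0.0177  0.137 ] max [0.0721 0.0144 0.1539] mean [ 0.0616 -0.0016  0.1454] world [0.6087 0.2079 0.1454]
[ 0.606  0.123 -0.786] ((0.6083709597587585, 0.207585871219635), (0.023042909801006317, 0.03266577795147896), 10.632218360900879)Traceback (most recent call last):
  File "<stdin>", line 8, in <module>
    return _wrapfunc(a, 'argmax', axis=axis, out=out, **kwds)
    return bound(*args, **kwds)
ValueError: attempt to get argmax of an empty sequence
```

View pics/w1.png

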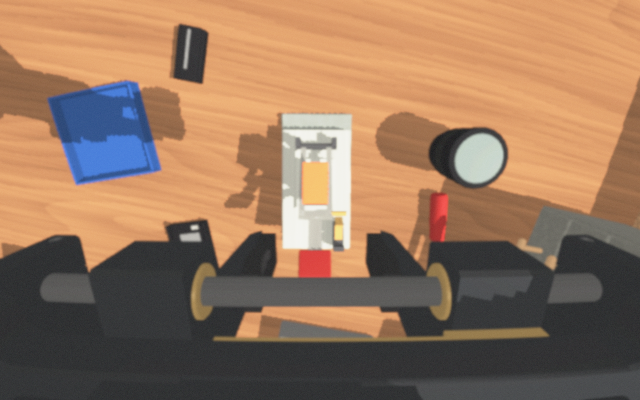

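The wrist view shows the pad at (314,263), the cap top at (314,183), the catch at (338,230) and the hinge at (316,143). They are aligned with the jaws, and the stand is square to the tool.

```bash
python3 - <<'E'
from h import *
f=np.load('w1.npz');p,W=f['p'],f['W']
yaw=np.radians(11.7); c=np.array([.548,.197]); ex=np.array([np.cos(yaw),np.sin(yaw)]); ey=np.array([-ex[1],ex[0]])
H=cv2.cvtColor(p,cv2.COLOR_BGR2HSV); print(H[183,314],W[183,314])
b=H[183,314].astype(int); m=(abs(H[...,0].astype(int)-b[0])<4)&(H[...,1]>b[1]-40)
m=m&(W[...,2]>.095)&(W[...,2]<.17)
n,l,st,ce=cv2.connectedComponentsWithStats(m.astype(np.uint8)); j=1+np.argmax(st[1:,4]); q=W[l==j]
S=np.c_[(q[:,:2]-c)@ex,(q[:,:2]-c)@ey,q[:,2]]
print(ce[j],st[j],'stand min',np.percentile(S,1,0).round(4),'max',np.percentile(S,99,0).round(4),'mean',S.mean(0).round(4),'world',q.mean(0).round(4))
C=q-q.mean(0); print(np.linalg.svd(C,full_matrices=False)[2][2].round(3), cv2.minAreaRect(q[:,:2].astype(np.float32)))
# stand plate: base rect outline refinement, hinge bar
g=(W[...,2]>.004)&(W[...,2]<.1)&(abs((W[...,:2]-c)@ex)<.12)&(abs((W[...,:2]-c)@ey)<.065)
q=W[g]; print(cv2.minAreaRect(q[:,:2].astype(np.float32)))
g&=(W[...,2]>.02);S=np.c_[(W[g][:,:2]-c)@ex,(W[g][:,:2]-c)@ey]; print('upper y extents',np.percentile(S,[1,99],axis=0))
rel([.6087,.2085,.175],[180,0,191.7])
E
```

```text
[ 19 137 247] [0.52582723 0.19021717 0.12292151]
[315.31950207 182.60477178] [303 163  25  41 964] stand min [-0.0444 -0.0135  0.1181] max [-0.0028  0.0121  0.1284] mean [-0.0236 -0.0007  0.1232] world [0.5251 0.1915 0.1232]
[ 0.213  0.036 -0.976] ((0.5255905985832214, 0.19129662215709686), (0.042868148535490036, 0.026306940242648125), 11.680974960327148)
((0.5391743183135986, 0.19414758682250977), (0.18325085937976837, 0.0992189347743988), 11.745576858520508)
upper y extents [[-0.07757827 -0.04830053]
 [ 0.08037476  0.04413444]]
shift [-0.0803 -0.0066  0.1063] turn [0.02 0.04 0.07]
```

```bash
cat >> h.py <<'E'
YAW=11.7
_y=np.radians(YAW); EX=np.array([np.cos(_y),np.sin(_y),0]); EY=np.array([-EX[1],EX[0],0]); C0=np.array([.548,.197,0])
def st2w(x,y,z): return C0+x*EX+y*EY+np.array([0,0,z])
def w2st(p): d=np.array(p)-C0; return np.array([d@EX,d@EY,d[2]])
def tilt(t,yaw=191.7): # tool z leans t rad to stand +x at the tip
    return (R.from_euler('xyz',[180,0,yaw],degrees=True)*R.from_rotvec([0,-t,0])).as_euler('xyz',degrees=True)
E
python3 - <<'E'
from h import *
s=r.get_state(); print(w2st(s['tool_pos']))
rel(st2w(.046,-.001,.165),tilt(.67))
E
```

```text
[-0.0185948   0.00541618  0.28120702]
shift [-0.0645 -0.0065  0.1162] turn [  0.05 -38.35   0.06]
```

Request:
{"op": "step_arm", "data": {"motion": [[-1,[-0.02,-0.002,0.01],[0,-5,0]],[-1,[-0.04,-0.004,0.02],[0,-10,0]],[-1,[-0.055,-0.0065,0.035],[0,-16,0]],[-1,[-0.06,-0.0065,0.05],[0,-22,0]],[-1,[-0.0645,-0.0065,0.07],[0,-28,0]],[-1,[-0.0645,-0.0065,0.09],[0,-34,0]],[-1,[-0.0645,-0.0065,0.108],[0,-38.4,0]],[-1,[-0.0645,-0.0065,0.116],[0,-38.4,0]],[-1,[-0.0645,-0.0065,0.116],[0,-38.4,0]],[-1,[-0.0645,-0.0065,0.116],[0,-38.4,0]]]}}

```text
clock: 2.65
tool_pos: [0.5906, 0.1758, 0.1823]
eef_rot: [-173.1, 26.0, -167.8]
wrist_force: [0.1, -0.2, 0.4]
grip_width: 0.007
```

```bash
python3 - <<'E'
from h import *
s=r.get_state(); print(w2st(s['tool_pos']),s['grip_width'],s['joint_pos'].round())
rel(st2w(.0616,-.001,.1455),tilt(.67))
p,d,i=grab('side'); cv2.imwrite('pics/s2.png',cv2.resize(p[190:350,200:420],None,fx=3,fy=3))
E
```

```text
[ 0.03743936 -0.02942954  0.18231401] 0.006596561845511923 [-20.  38. -12. 119.  91.  21. -15.]
shift [-0.0058  0.0333  0.0401] turn [ -6.61 -12.33   1.18]
```

View pics/s2.png

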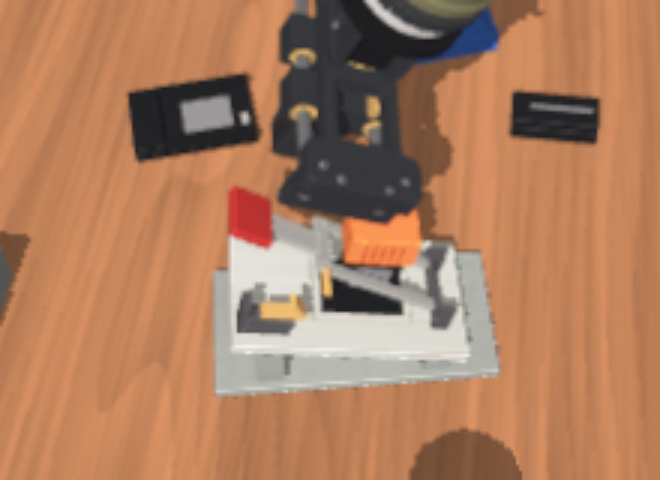

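The picture shows the shut fingers short of the pad, above and left of the cap, with the tilt still incomplete: joint 6 is nearing its low limit. I'll use a smaller fixed tilt of about 14°.

```bash
python3 - <<'E'
from h import *
rel(st2w(.056,-.001,.19),tilt(.25))
E
```

```text
shift [-0.0215  0.0267 -0.0029] turn [-6.59 11.67 -0.17]
```

Request:
{"op": "step_arm", "data": {"motion": [[-1,[0,0.005,-0.015],[-1,2,0]],[-1,[-0.003,0.01,-0.02],[-2,4,0]],[-1,[-0.008,0.015,-0.02],[-3,6,0]],[-1,[-0.012,0.02,-0.015],[-4,8,0]],[-1,[-0.018,0.025,-0.01],[-5,10,0]],[-1,[-0.0215,0.0267,-0.003],[-6.6,11.7,0]],[-1,[-0.0215,0.0267,-0.003],[-6.6,11.7,0]],[-1,[-0.0215,0.0267,-0.003],[-6.6,11.7,0]],[-1,[-0.0215,0.0267,-0.003],[-6.6,11.7,0]],[-1,[-0.0215,0.0267,-0.003],[-6.6,11.7,0]]]}}

```text
clock: 3.53
tool_pos: [0.6031, 0.2067, 0.1922]
eef_rot: [-179.9, 14.3, -168.4]
wrist_force: [-0.5, 0.5, -0.0]
grip_width: 0.002
```

```bash
python3 - <<'E'
from h import *
s=r.get_state(); print(w2st(s['tool_pos']),s['grip_width'],s['joint_pos'].round(),tilt(.25))
rel(st2w(.0605,-.001,.157),tilt(.25))
E
```

```text
[ 0.05592837 -0.00169341  0.19215909] 0.0019529537085025282 [ -7.  41. -30. 104.  46.  33.  35.] [ 180.           14.32394488 -168.3       ]
shift [0.0042 0.0008 0.0352] turn [-0.11 -0.05 -0.11]
```

```bash
python3 - <<'E'
from h import *
s=r.get_state(); A=R.from_euler('xyz',tilt(.25),degrees=True)
f=lambda a:np.array([.155*np.cos(a)-.0055*np.sin(a),.155*np.sin(a)+.0055*np.cos(a)])
hg=np.array([.0616,.1455])-f(.67); print('hinge',hg)
for ph in(-.05,0,.05,.1,.15,.2,.25,.3,.35,.38,.40,.42,.43,.44,.45,.46,.47):
    a=.67-ph; q=hg+f(a); m=max(a-.25,0); e=.009*np.tan(m); q=q+e*np.array([-np.sin(.25),np.cos(.25)])
    print(ph,(A.inv().apply(st2w(q[0],-.001,q[1])-s['tool_pos'])*1000).round(1),q.round(4))
E
```

```text
hinge [-0.05647694  0.04493615]
-0.05 [ 9.6  0.7 35.2] [0.0553 0.1557]
0 [ 6.   0.7 42.6] [0.0606 0.1494]
0.05 [ 2.8  0.7 50.2] [0.0656 0.1429]
0.1 [-0.1  0.7 57.9] [0.0703 0.1361]
0.15 [-2.6  0.7 65.7] [0.0747 0.1291]
0.2 [-4.7  0.7 73.6] [0.0787 0.122 ]
0.25 [-6.5  0.7 81.6] [0.0824 0.1147]
0.3 [-7.9  0.7 89.7] [0.0858 0.1072]
0.35 [-8.9  0.7 97.9] [0.0888 0.0995]
0.38 [ -9.3   0.7 102.8] [0.0904 0.0949]
0.4 [ -9.5   0.7 106.1] [0.0914 0.0918]
0.42 [ -9.7   0.7 109.3] [0.0923 0.0886]
0.43 [ -9.7   0.7 110.9] [0.0928 0.0871]
0.44 [ -9.7   0.7 112.4] [0.0932 0.0856]
0.45 [ -9.8   0.7 114. ] [0.0936 0.0841]
0.46 [ -9.8   0.7 115.5] [0.094  0.0826]
0.47 [ -9.7   0.7 117.1] [0.0943 0.0811]
```

Request:
{"op": "step_arm", "data": {"motion": [[-1,[0.008,0.0007,0.015],[0,0,0]],[-1,[0.009,0.0007,0.028],[0,0,0]],[-1,[0.009,0.0007,0.035],[0,0,0]],[-1,[0.0075,0.0007,0.039],[0,0,0]],[-1,[0.006,0.0007,0.0425],[0,0,0]],[-1,[0.0045,0.0007,0.0465],[0,0,0]],[-1,[0.003,0.0007,0.05],[0,0,0]],[-1,[0.0015,0.0007,0.054],[0,0,0]],[-1,[0,0.0007,0.058],[0,0,0]],[-1,[0,0.0007,0.058],[0,0,0]]]}}

```text
clock: 4.37
tool_pos: [0.6183, 0.2098, 0.1352]
eef_rot: [-180.0, 14.3, -168.5]
wrist_force: [-3.5, 0.1, 1.4]
grip_width: 0.006
```

```bash
python3 - <<'E'
from h import *
s=r.get_state(); print(w2st(s['tool_pos']),s['wrist_force'],s['joint_pos'].round())
p,d,i=grab('side'); cv2.imwrite('pics/s3.png',cv2.resize(p[190:350,200:420],None,fx=3,fy=3))
E
```

```text
[ 0.07145584 -0.00168823  0.13516599] [-3.498532    0.06017009  1.39638676] [-10.  46. -25. 104.  52.  27.  30.]
```

View pics/s3.png

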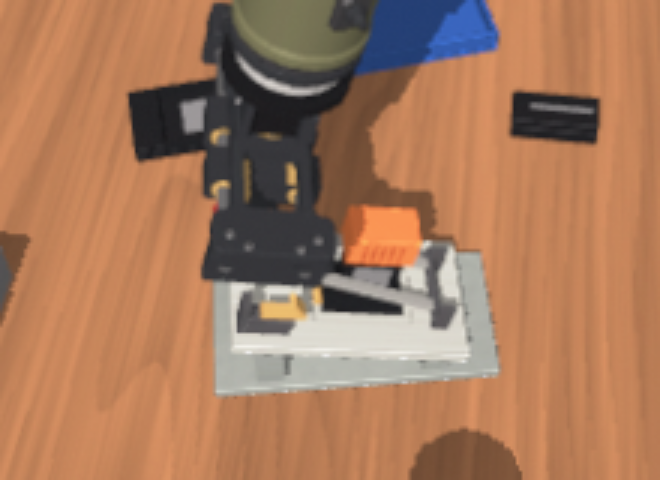

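Request:
{"op": "step_arm", "data": {"motion": [[-1,[-0.0005,0.0005,0.004],[0,0,0]],[-1,[-0.0015,0.0005,0.008],[0,0,0]],[-1,[-0.0025,0.0005,0.012],[0,0,0]],[-1,[-0.0035,0.0005,0.016],[0,0,0]],[-1,[-0.0045,0.0005,0.02],[0,0,0]],[-1,[-0.005,0.0005,0.024],[0,0,0]],[-1,[-0.006,0.0005,0.028],[0,0,0]],[-1,[-0.0065,0.0005,0.032],[0,0,0]],[-1,[-0.007,0.0005,0.036],[0,0,0]],[-1,[-0.007,0.0005,0.036],[0,0,0]]]}}

```text
clock: 5.25
tool_pos: [0.6343, 0.2133, 0.1026]
eef_rot: [-180.0, 14.4, -168.5]
wrist_force: [0.4, -1.3, 5.2]
grip_width: 0.004
```

```bash
python3 - <<'E'
from h import *
s=r.get_state(); print(w2st(s['tool_pos']),s['wrist_force'],s['joint_pos'].round())
E
```

```text
[ 0.08783771 -0.00154304  0.10260494] [ 0.42595329 -1.26199991  5.24024013] [-11.  50. -23. 102.  54.  25.  29.]
```

Request:
{"op": "step_arm", "data": {"motion": [[-1,[0,0,0.002],[0,0,0]],[-1,[-0.0005,0,0.004],[0,0,0]],[-1,[-0.0005,0,0.006],[0,0,0]],[-1,[-0.001,0,0.008],[0,0,0]],[-1,[-0.001,0,0.009],[0,0,0]],[-1,[-0.001,0,0.01],[0,0,0]],[-1,[-0.001,0,0.011],[0,0,0]],[-1,[-0.001,0,0.012],[0,0,0]],[-1,[-0.001,0,0.0125],[0,0,0]],[-1,[-0.001,0,0.0125],[0,0,0]]]}}

```text
clock: 6.08
tool_pos: [0.6382, 0.2141, 0.0909]
eef_rot: [-180.0, 14.4, -168.5]
wrist_force: [1.3, -0.9, 2.9]
grip_width: 0.005
```

Request:
{"op": "step_arm", "data": {"motion": [[-1,[0,0,0.0005],[0,0,0]],[-1,[0,0,0.001],[0,0,0]],[-1,[0,0,0.0015],[0,0,0]],[-1,[0,0,0.002],[0,0,0]],[-1,[0,0,0.0025],[0,0,0]],[-1,[0,0,0.003],[0,0,0]],[-1,[0,0,0.0035],[0,0,0]],[-1,[0,0,0.004],[0,0,0]],[-1,[0,0,0.004],[0,0,0]],[-1,[0,0,0.004],[0,0,0]]]}}

```text
clock: 6.92
tool_pos: [0.6383, 0.2146, 0.087]
eef_rot: [-180.0, 14.3, -168.5]
wrist_force: [1.2, -1.9, 4.9]
grip_width: 0.004
```

Request:
{"op": "step_arm", "data": {"motion": [[-1,[0,0,0.0003],[0,0,0]],[-1,[0,0,0.0006],[0,0,0]],[-1,[0,0,0.0009],[0,0,0]],[-1,[0,0,0.0012],[0,0,0]],[-1,[0,0,0.0015],[0,0,0]],[-1,[0,0,0.0018],[0,0,0]],[-1,[0,0,0.002],[0,0,0]],[-1,[0,0,0.002],[0,0,0]],[-1,[0,0,0.002],[0,0,0]],[-1,[0,0,0.002],[0,0,0]]]}}

```text
clock: 7.75
tool_pos: [0.6388, 0.2147, 0.0851]
eef_rot: [-180.0, 14.3, -168.5]
wrist_force: [0.7, -1.1, 4.9]
grip_width: 0.008
```

Request:
{"op": "step_arm", "data": {"motion": [[-1,[0,0,0.0003],[0,0,0]],[-1,[0,0,0.0006],[0,0,0]],[-1,[0,0,0.0009],[0,0,0]],[-1,[0,0,0.0012],[0,0,0]],[-1,[0,0,0.0015],[0,0,0]],[-1,[0,0,0.0018],[0,0,0]],[-1,[0,0,0.002],[0,0,0]],[-1,[0,0,0.002],[0,0,0]],[-1,[0,0,0.002],[0,0,0]],[-1,[0,0,0.002],[0,0,0]]]}}

```text
clock: 8.58
tool_pos: [0.6393, 0.2147, 0.0832]
eef_rot: [-180.0, 14.3, -168.5]
wrist_force: [1.3, -0.0, 5.8]
grip_width: 0.004
```

Request:
{"op": "step_arm", "data": {"motion": [[-1,[0,0,0.0003],[0,0,0]],[-1,[0,0,0.0006],[0,0,0]],[-1,[0,0,0.0009],[0,0,0]],[-1,[0,0,0.0012],[0,0,0]],[-1,[0,0,0.0015],[0,0,0]],[-1,[0,0,0.0018],[0,0,0]],[-1,[0,0,0.002],[0,0,0]],[-1,[0,0,0.002],[0,0,0]],[-1,[0,0,0.002],[0,0,0]],[-1,[0,0,0.002],[0,0,0]]]}}

```text
clock: 9.42
tool_pos: [0.6395, 0.2148, 0.0828]
eef_rot: [-179.9, 14.4, -168.5]
wrist_force: [-5.0, -3.0, 17.7]
grip_width: 0.007
```

The end is felt: 18 N, with no further travel. I'm backing off to check the catch.

Request:
{"op": "step_arm", "data": {"motion": [[-1,[0,0,-0.003],[0,0,0]],[-1,[0,0,-0.01],[0,0,0]],[-1,[0,0,-0.03],[0,0,0]],[-1,[0,0,-0.06],[0,0,0]],[-1,[0.01,0,-0.09],[0,0,0]],[0,[0.03,0,-0.115],[0,0,0]],[0.2,[0.05,0,-0.13],[0,0,0]],[0.5,[0.07,0,-0.135],[0,0,0]],[0.6,[0.08,0,-0.135],[0,0,0]],[0.6,[0.08,0,-0.135],[0,0,0]]]}}

```text
clock: 10.25
tool_pos: [0.5273, 0.1921, 0.1912]
eef_rot: [-179.9, 14.0, -168.4]
wrist_force: [-0.0, -0.1, 0.1]
grip_width: 0.359
```

```bash
python3 - <<'E'
from h import *
s=r.get_state(); print(s['clock'],w2st(s['tool_pos']),s['wrist_force'],s['grip_width'])
p,d,i=grab('wrist'); W=cloud(d,i); p2,d2,i2=grab('side'); W2=cloud(d2,i2)
cv2.imwrite('pics/w4.png',np.hstack([cv2.resize(p,None,fx=.625,fy=.625)[:250],cv2.resize(p2[190:350,200:420],(344,250))]))
for P,V in((p,W),(p2,W2)):
  H=cv2.cvtColor(P,cv2.COLOR_BGR2HSV).astype(int)
  S=(V-C0); S=np.stack([S@EX,S@EY,V[...,2]],-1)
  box=(abs(S[...,0])<.13)&(abs(S[...,1])<.05)
  for k,m in(('red',((H[...,0]<5)|(H[...,0]>174))&(H[...,1]>150)&(S[...,2]>.05)),('cap',(H[...,0]>5)&(H[...,0]<22)&(H[...,1]>125)&(S[...,2]>.1)&(S[...,0]<.02))):
    q=S[m&box]
    if len(q): print(k,len(q),np.percentile(q,2,0).round(4),np.percentile(q,98,0).round(4),np.median(q,0).round(4))
E
```

```text
10.25 [-0.02128846 -0.00058223  0.19123183] [-0.03372612 -0.06217108  0.07128718] 0.3592919351604326
red 617 [ 0.0781 -0.0183  0.0818] [0.0984 0.0148 0.0889] [ 0.0878 -0.0023  0.0859]
cap 2212 [-0.06   -0.0145  0.108 ] [-0.0033  0.0276  0.2714] [-0.0274 -0.001   0.1228]
red 220 [ 0.0799 -0.0172  0.083 ] [0.1056 0.0166 0.0923] [0.0936 0.0008 0.088 ]
cap 468 [-0.0579 -0.014   0.1018] [0.0027 0.0474 0.3292] [-0.0219  0.0107  0.1227]
```

View pics/w4.png

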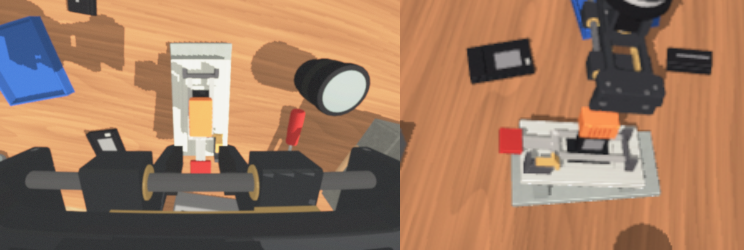

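The lever stays down with the hand off: pad at z≈0.087, in the right part of the picture at (510,140). The cap at (200,118) in the left part is unmoved. Next is the cap grasp.

```bash
python3 - <<'E'
from h import *
n=np.array([-np.sin(.22),np.cos(.22)]); t=np.array([-.0168,.094])
for h in(.09,.045,0): q=t+h*n; rel(st2w(q[0],-.0008,q[1]),tilt(.22))
E
```

```text
shift [ 0.0204 -0.0004  0.005 ] turn [-0.08  1.61 -0.16]
shift [ 0.0217 -0.0004  0.0499] turn [-0.08  1.61 -0.16]
shift [ 0.0229 -0.0003  0.0949] turn [-0.08  1.61 -0.16]
```

Request:
{"op": "step_arm", "data": {"motion": [[0.6,[0.01,0,0],[0,0.8,0]],[0.6,[0.0205,0,0.002],[0,1.6,0]],[0.6,[0.0205,0,0.005],[0,1.6,0]],[0.6,[0.021,0,0.02],[0,1.6,0]],[0.6,[0.0215,0,0.04],[0,1.6,0]],[0.6,[0.022,0,0.055],[0,1.6,0]],[0.6,[0.0225,0,0.07],[0,1.6,0]],[0.6,[0.023,0,0.085],[0,1.6,0]],[0.6,[0.023,0,0.095],[0,1.6,0]],[0.6,[0.023,0,0.095],[0,1.6,0]]]}}

```text
clock: 11.18
tool_pos: [0.5317, 0.1928, 0.0921]
eef_rot: [-179.9, 12.5, -168.5]
wrist_force: [-1.0, 0.7, -0.4]
grip_width: 0.8
```

```bash
python3 - <<'E'
from h import *
s=r.get_state(); print(s['clock'],w2st(s['tool_pos']),s['eef_rot'],s['wrist_force'],s['grip_width'],s['joint_pos'].round())
rel(st2w(-.0168,-.0008,.094),tilt(.22))
p,d,i=grab('wrist'); p2,d2,i2=grab('side')
cv2.imwrite('pics/w5.png',np.hstack([p[60:310,140:500],cv2.resize(p2[190:350,200:420],(344,250))]))
E
```

```text
11.1833 [-0.01682946 -0.00082234  0.09207466] [-179.88864331   12.51776784 -168.45791604] [-1.00301814  0.69909819 -0.37118824] 0.7997023333942226 [-21.  45.  -8. 119.  67.  10.   9.]
shift [-0.0004  0.     -0.0019] turn [-0.15 -0.09 -0.15]
```

View pics/w5.png

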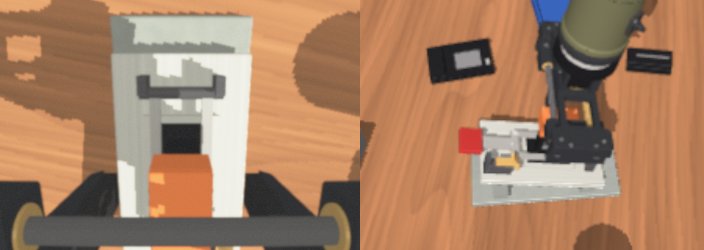

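The cap sits centred between the open fingers (180,190 in the left part). I'll close on it.

Request:
{"op": "step_arm", "data": {"motion": [[0,[0,0,0],[0,0,0]],[-1,[0,0,0],[0,0,0]],[-1,[0,0,0],[0,0,0]],[-1,[0,0,0],[0,0,0]],[-1,[0,0,0],[0,0,0]],[-1,[0,0,0],[0,0,0]],[-1,[0,0,0],[0,0,0]],[-1,[0,0,0],[0,0,0]],[-1,[0,0,0],[0,0,0]],[-1,[0,0,0],[0,0,0]]]}}

```text
clock: 12.12
tool_pos: [0.5323, 0.1928, 0.0945]
eef_rot: [-180.0, 12.7, -168.5]
wrist_force: [0.2, -0.1, 2.8]
grip_width: 0.315
```

Request:
{"op": "step_arm", "data": {"motion": [[-1,[0,0,-0.002],[0,0,0]],[-1,[0,0,-0.004],[0,0,0]],[-1,[0,0,-0.006],[0,0,0]],[-1,[0,0,-0.009],[0,0,0]],[-1,[0,0,-0.012],[0,0,0]],[-1,[0,0,-0.015],[0,0,0]],[-1,[0,0,-0.018],[0,0,0]],[-1,[0,0,-0.021],[0,0,0]],[-1,[0,0,-0.024],[0,0,0]],[-1,[0,0,-0.026],[0,0,0]]]}}

```text
clock: 12.95
tool_pos: [0.5274, 0.1921, 0.1209]
eef_rot: [180.0, 12.8, -168.5]
wrist_force: [-0.2, -0.2, 0.3]
grip_width: 0.314
```

```bash
python3 - <<'E'
from h import *
s=r.get_state(); print(s['clock'],w2st(s['tool_pos']),s['eef_rot'],s['wrist_force'],s['grip_width'],s['joint_pos'].round())
p,d,i=grab('wrist'); p2,d2,i2=grab('side')
cv2.imwrite('pics/w6.png',np.hstack([p[60:310,140:500],cv2.resize(p2[190:350,200:420],(344,250))]))
E
```

```text
12.95 [-0.02113941 -0.00065253  0.1208997 ] [ 179.99971577   12.81644908 -168.53932534] [-0.19026975 -0.21220572  0.30584394] 0.3136777308372111 [-18.  42. -15. 119.  62.  15.  14.]
```

View pics/w6.png

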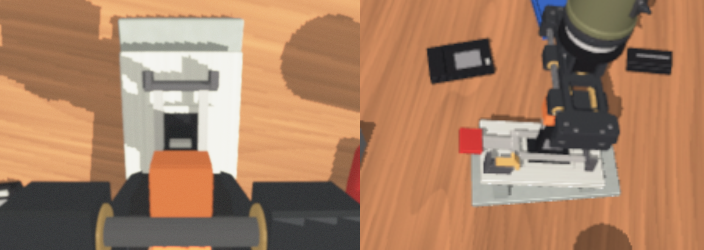

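The cap is held (width 0.314) and has come up; the stand, pad and pack foot look unchanged. I'll lift it clear.

Request:
{"op": "step_arm", "data": {"motion": [[-1,[0,0,-0.008],[0,0,0]],[-1,[0,0,-0.018],[0,0,0]],[-1,[0,0,-0.03],[0,0,0]],[-1,[0,0,-0.045],[0,0,0]],[-1,[0,0,-0.06],[0,0,0]],[-1,[0,-0.015,-0.07],[0,3,0]],[-1,[0,-0.045,-0.075],[0,6,0]],[-1,[0,-0.08,-0.075],[0,9,0]],[-1,[0,-0.115,-0.075],[0,12.7,0]],[-1,[0,-0.15,-0.075],[0,12.7,0]]]}}

```text
clock: 13.88
tool_pos: [0.5429, 0.0401, 0.1933]
eef_rot: [179.9, 0.0, -168.6]
wrist_force: [2.1, -1.0, -0.3]
grip_width: 0.315
```

```bash
python3 - <<'E'
from h import *
s=r.get_state(); print(s['clock'],s['tool_pos'],s['eef_rot'],s['wrist_force'],s['grip_width'],s['joint_pos'].round())
p,d,i=grab('top'); W=cloud(d,i); m=(W[...,2]<.03)&masks(p)['blue']&(W[...,1]<.0)&(W[...,1]>-.25)&(W[...,0]<.7); q=W[m]; q=q[np.isfinite(q[:,0])]; print(cv2.minAreaRect(q[:,:2].astype(np.float32)),'floor z',np.median(q[:,2]))
S=np.stack([(W-C0)@EX,(W-C0)@EY,W[...,2]],-1); k=(abs(S[...,0]+.02)<.035)&(abs(S[...,1])<.02)&(S[...,2]>.09)&(S[...,2]<.14); print('neck top',k.sum(),S[k].max(0) if k.any() else 0,np.median(S[k],0))
rel([.541,-.127,.06],[180,0,191.7]); rel([.541,-.127,.012],[180,0,191.7])
E
```

```text
13.8833 [0.54292753 0.04009202 0.19333674] [ 1.79931698e+02  3.65291755e-02 -1.68633444e+02] [ 2.11016691 -0.9786038  -0.30446054] 0.3153579126897801 [ 14.  41. -39. 106.  36.  46.  57.]
((0.6039302945137024, -0.16214150190353394), (0.05481283739209175, 0.02594546042382717), 57.40739822387695) floor z 0.0049652626892264795
neck top 116 [0.00426441 0.0086993  0.12838122] [-0.01935207 -0.00324558  0.11955209]
shift [ 0.0312 -0.1522  0.1332] turn [-0.46 -0.1  -0.98]
shift [ 0.0311 -0.1518  0.1812] turn [-0.46 -0.1  -0.98]
```

Request:
{"op": "step_arm", "data": {"motion": [[-1,[0.008,-0.03,0.01],[0,0,0]],[-1,[0.015,-0.065,0.02],[0,0,0]],[-1,[0.022,-0.1,0.04],[0,0,0]],[-1,[0.028,-0.135,0.06],[0,0,0]],[-1,[0.031,-0.152,0.085],[0,0,0]],[-1,[0.031,-0.152,0.11],[0,0,0]],[-1,[0.031,-0.152,0.13],[0,0,0]],[-1,[0.031,-0.152,0.145],[0,0,0]],[-1,[0.031,-0.152,0.15],[0,0,0]],[-1,[0.031,-0.152,0.15],[0,0,0]]]}}

```text
clock: 14.77
tool_pos: [0.5395, -0.1135, 0.0421]
eef_rot: [-180.0, -0.1, -168.5]
wrist_force: [-0.2, -1.0, 0.3]
grip_width: 0.313
```

```bash
python3 - <<'E'
from h import *
s=r.get_state(); print(s['clock'],s['tool_pos'],s['eef_rot'],s['wrist_force'],s['grip_width'])
p,d,i=grab('side'); cv2.imwrite('pics/s7.png',cv2.resize(p[110:330,230:450],None,fx=2.5,fy=2.5))
E
```

```text
14.7667 [ 0.53945017 -0.11354252  0.04212132] [-1.79984254e+02 -1.25156396e-01 -1.68508166e+02] [-0.21855516 -1.00053143  0.2751703 ] 0.31306013269193605
```

View pics/s7.png

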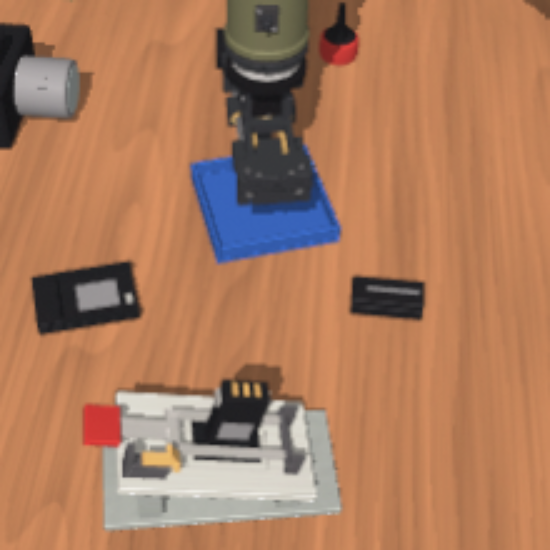

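The picture shows the pack seated with its gold contacts bared (245,388) and the lever down. The gripper is over the tray. I'll lower the cap.

Request:
{"op": "step_arm", "data": {"motion": [[-1,[0,-0.007,0.004],[0,0,0]],[-1,[0,-0.013,0.01],[0,0,0]],[-1,[0,-0.013,0.016],[0,0,0]],[-1,[0,-0.013,0.021],[0,0,0]],[-1,[0,-0.013,0.025],[0,0,0]],[-1,[0,-0.013,0.027],[0,0,0]],[-1,[0,-0.013,0.028],[0,0,0]],[-1,[0,-0.013,0.029],[0,0,0]],[-1,[0,-0.013,0.03],[0,0,0]],[-1,[0,-0.013,0.03],[0,0,0]]]}}

```text
clock: 15.65
tool_pos: [0.5427, -0.1264, 0.0131]
eef_rot: [-180.0, -0.0, -168.5]
wrist_force: [-0.4, 0.8, 0.2]
grip_width: 0.314
```

Request:
{"op": "step_arm", "data": {"motion": [[-1,[0,0,0.0005],[0,0,0]],[-1,[0,0,0.001],[0,0,0]],[-1,[0,0,0.0015],[0,0,0]],[-1,[0,0,0.002],[0,0,0]],[-1,[0,0,0.0025],[0,0,0]],[-1,[0,0,0.003],[0,0,0]],[-1,[0,0,0.003],[0,0,0]],[-1,[0,0,0.003],[0,0,0]],[-1,[0,0,0.003],[0,0,0]],[-1,[0,0,0.003],[0,0,0]]]}}

```text
clock: 16.48
tool_pos: [0.5427, -0.1265, 0.0101]
eef_rot: [-180.0, -0.0, -168.5]
wrist_force: [-0.1, 0.9, -0.3]
grip_width: 0.313
```

Request:
{"op": "step_arm", "data": {"motion": [[-1,[0,0,0.0005],[0,0,0]],[-1,[0,0,0.001],[0,0,0]],[-1,[0,0,0.0012],[0,0,0]],[-1,[0,0,0.0015],[0,0,0]],[-1,[0,0,0.0018],[0,0,0]],[-1,[0,0,0.002],[0,0,0]],[-1,[0,0,0.002],[0,0,0]],[-1,[0,0,0.002],[0,0,0]],[-1,[0,0,0.002],[0,0,0]],[-1,[0,0,0.002],[0,0,0]]]}}

```text
clock: 17.32
tool_pos: [0.5428, -0.1266, 0.0081]
eef_rot: [-180.0, -0.0, -168.5]
wrist_force: [0.5, -0.7, 0.3]
grip_width: 0.312
```

Request:
{"op": "step_arm", "data": {"motion": [[-1,[0,0,0.0005],[0,0,0]],[-1,[0,0,0.001],[0,0,0]],[-1,[0,0,0.0012],[0,0,0]],[-1,[0,0,0.0015],[0,0,0]],[-1,[0,0,0.0015],[0,0,0]],[-1,[0,0,0.0015],[0,0,0]],[-1,[0,0,0.0015],[0,0,0]],[-1,[0,0,0.0015],[0,0,0]],[-1,[0,0,0.0015],[0,0,0]],[-1,[0,0,0.0015],[0,0,0]]]}}

```text
clock: 18.15
tool_pos: [0.5427, -0.1266, 0.0066]
eef_rot: [-180.0, -0.0, -168.5]
wrist_force: [-0.6, 0.0, -0.9]
grip_width: 0.314
```

Request:
{"op": "step_arm", "data": {"motion": [[-1,[0,0,0.0003],[0,0,0]],[-1,[0,0,0.0006],[0,0,0]],[-1,[0,0,0.0009],[0,0,0]],[-1,[0,0,0.0012],[0,0,0]],[-1,[0,0,0.0012],[0,0,0]],[-1,[0,0,0.0012],[0,0,0]],[-1,[0,0,0.0012],[0,0,0]],[-1,[0,0,0.0012],[0,0,0]],[-1,[0,0,0.0012],[0,0,0]],[-1,[0,0,0.0012],[0,0,0]]]}}

```text
clock: 18.98
tool_pos: [0.5427, -0.1266, 0.0054]
eef_rot: [-180.0, -0.0, -168.5]
wrist_force: [-0.9, 0.4, -0.4]
grip_width: 0.318
```

```bash
python3 - <<'E'
from h import *
s=r.get_state(); print(s['tool_pos'],s['wrist_force'])
for n in('wrist','side'):
    p,d,i=grab(n); W=cloud(d,i); H=cv2.cvtColor(p,cv2.COLOR_BGR2HSV).astype(int)
    m=(H[...,0]>3)&(H[...,0]<22)&(H[...,1]>120)&(abs(W[...,0]-.543)<.05)&(abs(W[...,1]+.127)<.05)&(W[...,2]>-.01)&(W[...,2]<.06)
    q=W[m]; print(n,m.sum(), np.percentile(q,[1,10,50,90,99],axis=0).round(4).tolist() if m.any() else '')
    b=masks(p)['blue']&(abs(W[...,0]-.543)<.055)&(abs(W[...,1]+.127)<.055); print('floor',b.sum(),np.percentile(W[b][:,2],[10,50,90]).round(4))
    cv2.imwrite(f'pics/{n}8.png',cv2.resize(p[100:320,150:490] if n=='wrist' else p[150:230,290:390],None,fx=2 if n=='wrist' else 6,fy=2 if n=='wrist' else 6))
E
```

```text
[ 0.54272226 -0.12655082  0.00542166] [-0.94061629  0.43233796 -0.35791677]
wrist 4668 [[0.5176, -0.1442, 0.0113], [0.5195, -0.1406, 0.023], [0.5298, -0.1291, 0.0348], [0.5592, -0.1179, 0.0356], [0.5647, -0.1118, 0.0363]]
floor 18342 [0.0015 0.0023 0.0033]
side 0 
floor 551 [0.0006 0.0027 0.011 ]
```

View pics/wrist8.png

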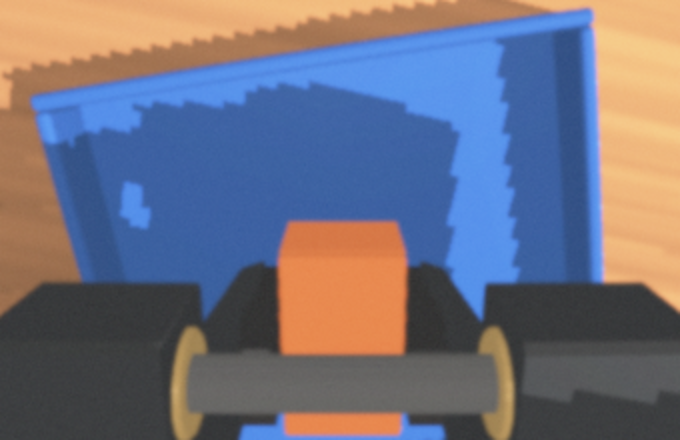

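The cap is upright between the fingers. Its rim is still about 5 mm above the floor, because the fingertips reach below it. I'll lower a last millimetre and release.

Request:
{"op": "step_arm", "data": {"motion": [[-1,[0,0,0.0005],[0,0,0]],[-1,[0,0,0.001],[0,0,0]],[-1,[0,0,0.001],[0,0,0]],[0,[0,0,0.001],[0,0,0]],[0,[0,0,0.001],[0,0,0]],[0.2,[0,0,0.001],[0,0,0]],[0.2,[0,0,0.001],[0,0,0]],[0.2,[0,0,0.001],[0,0,0]],[0.2,[0,0,0.001],[0,0,0]],[0.2,[0,0,0.001],[0,0,0]]]}}

```text
clock: 19.92
tool_pos: [0.5429, -0.127, 0.0045]
eef_rot: [-179.9, 0.0, -168.6]
wrist_force: [0.3, -3.8, 3.4]
grip_width: 0.598
```

```bash
python3 - <<'E'
from h import *
s=r.get_state(); print(s['tool_pos'],s['wrist_force'],s['grip_width'])
p,d,i=grab('wrist'); W=cloud(d,i); H=cv2.cvtColor(p,cv2.COLOR_BGR2HSV).astype(int)
m=(H[...,0]>3)&(H[...,0]<22)&(H[...,1]>120)&(abs(W[...,0]-.543)<.05)&(abs(W[...,1]+.127)<.05)&(W[...,2]>-.01)&(W[...,2]<.06)
print(m.sum(), np.percentile(W[m],[1,10,50,90,99],axis=0).round(4).tolist())
E
```

```text
[ 0.5428982  -0.1269755   0.00454071] [ 0.28716627 -3.75500875  3.39252998] 0.5978473018739063
4100 [[0.5175, -0.1443, 0.0053], [0.5195, -0.1405, 0.0171], [0.5296, -0.1297, 0.028], [0.5437, -0.119, 0.0289], [0.5639, -0.1146, 0.0295]]
```

The cap stands flat (top 26 mm above the measured floor). Retracting straight up.

Request:
{"op": "step_arm", "data": {"motion": [[0.2,[0,0,-0.005],[0,0,0]],[0.2,[0,0,-0.015],[0,0,0]],[0.2,[0,0,-0.03],[0,0,0]],[0.2,[0,0,-0.05],[0,0,0]],[0.2,[0,0,-0.08],[0,0,0]],[0.2,[0,0,-0.11],[0,0,0]],[0.2,[0,0,-0.14],[0,0,0]],[0.2,[0.03,0,-0.16],[0,0,0]],[0.2,[0.06,0,-0.17],[0,0,0]],[0.2,[0.06,0,-0.17],[0,0,0]]]}}

```text
clock: 20.8
tool_pos: [0.4783, -0.1395, 0.1764]
eef_rot: [-179.9, -0.3, -168.5]
wrist_force: [-0.9, -0.4, -0.4]
grip_width: 0.6
```

```bash
python3 - <<'E'
from h import *
s=r.get_state(); print(s['clock'],s['tool_pos'],s['wrist_force'])
p,d,i=grab('side'); W=cloud(d,i); cv2.imwrite('pics/s9.png',cv2.resize(p[110:400,220:450],None,fx=2,fy=2))
S=np.stack([(W-C0)@EX,(W-C0)@EY,W[...,2]],-1); H=cv2.cvtColor(p,cv2.COLOR_BGR2HSV).astype(int)
k=(abs(S[...,1])<.03)&(S[...,0]>.06)&(S[...,0]<.12)&((H[...,0]<5)|(H[...,0]>174))&(H[...,1]>150); print('pad',np.median(S[k],0).round(4))
k=(abs(S[...,0]+.02)<.035)&(abs(S[...,1])<.02)&(S[...,2]>.105)&(S[...,2]<.14); print('neck top',k.sum(),np.median(S[k],0).round(4))
E
```

```text
20.8 [ 0.47826666 -0.13952384  0.17641052] [-0.94130702 -0.35529657 -0.38574004]
pad [0.0935 0.0011 0.0883]
neck top 251 [-0.0203  0.0038  0.1182]
```

View pics/s9.png

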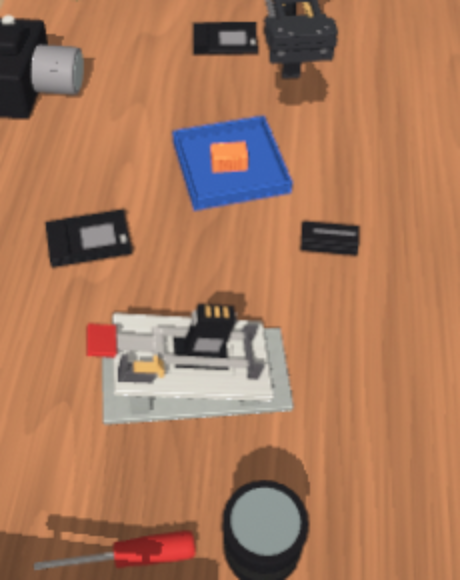

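The picture shows the cap standing in the tray (229,157), the pack seated with its contacts bared (215,313), the lever down (100,340), the bystanders in view in place and the arm clear.

```bash
python3 -c "
from h import *
print(job_done())"
```

```text
the job is handed in; nothing more can be done
None
```

The job is done and handed in at about 21 s.

I pressed the clamp lever's pad until the end was felt, about 18 N at the last reading, and the catch held it with the hand off. Then I pulled the cap straight off along the pack and stood it open side down in the tray.

Last checks after letting go:
- **Clamp:** the pad is at 88 mm height, so the lever is still caught.
- **Pack:** the top of the neck reads about 118 mm, against about 121 mm expected when seated; that is close to the calibration error. The gold contacts are bare.
- **Cap:** it is upright, with its top 26 mm above the measured tray floor.
- **Bystanders:** those in the last picture look unmoved; the blower was out of that crop.

Three things did not go as planned:
- **Tilt:** my first, steep approach to the pad could not be reached because a wrist joint was near its limit. The tool drifted about 3 cm sideways above the stand, apparently without touching anything (wrist force under 0.5 N at the end of that move). I then used a smaller tilt.
- **Release:** the fingertips reached below the cap's rim, so the cap dropped about 5 mm onto the tray floor. It landed flat.
- **Tray contact:** the fingertips brushed the tray floor with about 5 N while opening.

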